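Third hand at the tube mixer: hold the right bearing block against the sprung stop

ROBOT

A 6-joint arm with a two-finger parallel gripper is mounted at the origin on the work surface. World frame = base frame: x ahead of the robot, y to its left, z up, the work surface at z = 0. Lengths are in m, angles in rad, forces in N, time in s.
With the tool pointing down it reaches from about 0.425 to 0.925 m from the base axis. Payload 12.5 kg.
Tool frame: the origin (TCP) lies midway between the tips of the shut fingers; the grasp point (between the pads) lies 19 mm behind it; z points along the fingers, y is the direction in which the jaws open and shut (so a half turn about z gives the same grasp; the last joint's range is limited). The gripper opens to 85 mm and grips with 20 to 120 N. Pads are 22 mm wide; open, the fingers measure 114 mm over their backs; the gripper's body (76 mm by 85 mm) begins 54 mm behind the grasp point. The pads swing forward as they close: fully open they stand 13 mm farther back than shut.
Start: joints at [1.103, 0.491, 1.559, -0, 1.092, -0.106], TCP at [0.221, 0.585, 0.231] pointing down, gripper open.
Joint ranges: [-3.1, 3.1], [-0.84, 2.19], [0.05, 2.79], [-1.13, 4.28], [0.06, 2.93], [-2.69, 2.69]. Speed limits (rad/s): [2.22, 2.22, 2.79, 3.14, 3.14, 3.14].

INTERFACE

Orientations are given as a unit quaternion [w, x, y, z].
In Python, from bench import arm, sensors, cams, ticket gives the robot as it stands. Calls block until the motion is done:
- arm.movep(position, orientation): joint-space move of the TCP to a pose.
- arm.servo_line(position, orientation=None, vel=0.15): straight line of the TCP; orientation=None keeps the orientation; vel is the mean speed in m/s.
- arm.move_joints(angles): joint-space move.
- arm.release() and arm.close(): open the fingers fully, or close them until they stop; the grip force is fixed at half the most.
- arm.pause(seconds).
- arm.inverse_kinematics(position, orientation): joint angles nearest the present ones, or None.
- sensors.get_state(): the state.
- cams.snapshot(name): name is "scene" or "top" or "wrist"; returns the picture (400x640x3 uint8, red, green, blue); there is no depth.
- cams.calibration(name): a dict with "intrinsics" (3x3 intrinsics, pixels), "k1" (the pictures are not rectified: a ray, as slopes to the right and down, at radius r is drawn at 1 + k1 r^2 times it, then the intrinsics apply), "eye" and "rotation" of the camera in the world; the wrist camera has in their place "hand_eye" (4x4, takes a point from camera to tool coordinates, whose origin is the TCP and whose axes are the flange's). Camera axes: x right, y down, z forward; pixel columns grow to the right and rows downward; lengths in m; the calibration is good to about 2 mm. A picture is of the moment at which its call begins: read the wrist's pose just before it. calibration takes no time and is no camera call.
A pose or a line that the arm cannot do raises arm.Unreachable and nothing moves.
- ticket.close_job(): hands the job in, once; it reports no verdict.
The state is a dict: "t": time; "joint_pos": joint angles; "dq": joint speeds; "tau": joint torques, N m; "position": TCP position; "eef_rot": TCP orientation; "contact_force": force on the tool from outside, world axes, zero at the start; "torque": the same for the moment, N m; "grip_width": finger opening in m.
Only numpy, scipy, OpenCV 4.12 (cv2) and the standard library are available. Lean on these libraries where they do the work, as an engineer would, in place of code of your own. Each camera call takes 0.05 s, during which the arm holds its last target. There are 200 camera calls.

TASK

A colleague is about to screw a bearing block to the bed of the tube mixer from below: of the three aluminium blocks, pick the one that just fits between the two guide cheeks (one block is too narrow and would rattle, one is too wide), stand it on the bed between the cheeks and push it lengthwise against the sprung steel stop. Keep pressing steadily with about 10 N, which holds the stop about half-way back, never driving the stop to the end of its travel, and finish like that: still holding the block and pressing, not letting go. Leave the other two blocks and everything else on the bench where they are.

Things in the scene. Friction and masses are not known exactly. Their poses are not given: they have to be found in the camera images.
- block_fit_center (a point): Plain aluminium bearing block, 38 mm wide (its y), 60 mm long (its x), 70 mm tall, about 0.4 kg, standing upright on the bench, with a brass bush in both end faces (the faces across its length); the point is its centre, 35 mm above its underside, x along the length, z up. This is the one that fits.
- block_narrow_center (a point): Plain aluminium bearing block, 30 mm wide (its y), 60 mm long (its x), 70 mm tall, about 0.3 kg, standing upright on the bench, with a brass bush in both end faces (the faces across its length); the point is its centre, 35 mm above its underside, x along the length, z up. Too narrow: leave it where it stands.
- block_wide_center (a point): Plain aluminium bearing block, 46 mm wide (its y), 60 mm long (its x), 70 mm tall, about 0.5 kg, standing upright on the bench, with a brass bush in both end faces (the faces across its length); the point is its centre, 35 mm above its underside, x along the length, z up. Too wide: leave it where it stands.
- channel (a point): Point on top of the mixer's bed (12 mm above the bench), midway between the cheeks; x points level along the channel to the stop, z up. The stop's face at rest is at x = 40 mm, so the block touches it when its centre is at x = 10 mm. The cheeks, 41 mm apart, run from x = -55 to 35 mm, 20 mm high above the bed (top 7 mm flared outwards): fingers beside the block must stay above them.
- mixer: The white tube mixer, fixed to the bench; origin on the bench straight below channel, same axes. Bed x = -340 to 100 mm, 150 mm wide, 12 mm thick. Motor housing x = -340 to -210 mm, 162 mm high. End lip behind the stop x = 85 to 93 mm, 57 mm high above the bench. Cheeks with feet are 80 mm wide overall.
- stop (a joint): How far the sprung stop has been pushed back along the channel's +x, in m: 0 at rest, 0.014 at the end of its travel. The stop is a steel plate 36 mm wide and 10 mm thick that covers the block's face from 0.5 to 36.5 mm above the bed. Its springs push back with 3 N at the start and 1 N more for each mm: 10 N at 7 mm, 17 N at the end of travel.
- jar: Small jar, 40 mm across and 50 mm high; origin at the middle of its underside. Bystander: leave it alone.
- clip_box: Small clear plastic box 50 x 35 x 22 mm; origin at the middle of its underside. Bystander: leave it alone.
- screwdriver: Screwdriver lying on the bench along its x. Bystander: leave it alone.
- wrench: Steel wrench, 160 mm long, lying on the bench along its x. Bystander: leave it alone.
- reagent: White bottle, 70 mm across and 160 mm high; origin at the middle of its underside. Bystander: leave it alone.
There are look-alikes about, which are no part of the job. What is shaped like the part that bears block_fit_center but orange is not meant.

How it is judged:
On the way, in this order (a step that is already met when the one before it is completed fails the run):
1. the fitting block is lifted clear of the bench by the gripper (height (world z) of block_fit_center above 0.065 m and contact force between the fingers and block_fit above 1 N), for 0.2 s.
2. it stands on the bed between the cheeks and is pressed against the stop with 7 to 13 N for two seconds (z of block_fit_center in the frame of channel between 0.032 and 0.039 m and y of block_fit_center in the frame of channel between -0.003 and 0.003 m and angle between the x axis of block_fit_center and the x axis of channel, either way round below 0.09 rad and angle between block_fit_center's own z axis and vertical below 0.07 rad and contact force between block_fit and stop between 7 and 13 N and value of joint stop between 0.0035 and 0.0105 m and linear speed of block_fit below 0.01 m/s and contact force between the fingers and block_fit above 1 N), for 2 s.
At the end, for the whole second after the job is handed in: 38 mm block on the bed between the cheeks (height -3 to +4 mm, off-centre under 3 mm, square within 0.09, upright within 0.07 rad), touched by the fingers, below 10 mm/s, pressing the stop with 7 to 13 N, stop back 3.5 to 10.5 mm; other blocks and bystanders moved under 30 mm (all of step 2 and distance of each of block_narrow_center, block_wide_center, jar, clip_box, screwdriver, wrench, reagent from where it was at the start of the episode below 0.03 m); the arm keeps its last pose, push and grip.
It fails at once if the sprung stop is driven to the end of its travel (beyond 13.5 mm) (value of joint stop above 0.0135 m).
It fails at once if another block or a bystander is moved by more than 30 mm (distance of any of block_narrow_center, block_wide_center, jar, clip_box, screwdriver, wrench, reagent from where it was at the start of the episode above 0.03 m).
It also fails if it takes over 53 s, if anything falls off the work surface, if the arm or the gripper's body presses on something with over 40 N, if the wrist force passes 120 N, or if a joint passes its speed limit or range.

## Working session

There is one attempt and no reset: what is moved stays moved. The work goes in short steps, each a Python script; the robot and the scene stay as the last script left them, time stands still between calls to the robot, and variables do not carry over. Pictures are saved under pics/ and viewed, about 8 in all and at most 12, crops included, and the job is handed in when it is done.

```bash
mkdir -p pics; python3 - <<'E'
from bench import arm,sensors,cams
import cv2,numpy as np
for n in("scene","top"):
    cv2.imwrite(f"pics/{n}0.png",cams.snapshot(n)[:,:,::-1])
for n in("scene","top","wrist"): print(n,cams.calibration(n))
print(sensors.get_state())
E
```

```text
scene {'intrinsics': array([[434.45582087,   0.        , 322.6809713 ],
       [  0.        , 434.45582087, 205.24755474],
       [  0.        ,   0.        ,   1.        ]]), 'k1': 0.03284178460743916, 'eye': array([1.16379241, 0.47440418, 0.64974361]), 'rotation': array([-0.17572916,  0.31794777,  0.8248545 , -0.43317841])}
top {'intrinsics': array([[371.61793958,   0.        , 323.45336972],
       [  0.        , 371.61793958, 195.14033471],
       [  0.        ,   0.        ,   1.        ]]), 'k1': -0.06638579805101578, 'eye': array([ 0.49101341, -0.13807712,  0.81134034]), 'rotation': array([ 0.03156177, -0.70049774,  0.71249017, -0.02577855])}
wrist {'intrinsics': array([[360.59784975,   0.        , 313.99508099],
       [  0.        , 360.59784975, 194.12663606],
       [  0.        ,   0.        ,   1.        ]]), 'k1': -0.05045014180456012, 'hand_eye': array([[-6.53610617e-04, -9.59925953e-01, -2.80252988e-01,
         7.19151265e-02],
       [ 9.99999643e-01, -4.77298998e-04, -6.97365225e-04,
        -7.61418133e-04],
       [ 5.35654508e-04, -2.80253343e-01,  9.59925922e-01,
        -1.41855715e-01],
       [ 0.00000000e+00,  0.00000000e+00,  0.00000000e+00,
         1.00000000e+00]])}
{'t': 0.1, 'joint_pos': array([ 1.10338674e+00,  4.91489893e-01,  1.55938233e+00,  3.08685127e-05,
        1.09173014e+00, -1.05599073e-01]), 'dq': array([ 0.0005436 , -0.0008742 , -0.00163184,  0.00135624,  0.00055267,
       -0.00110773]), 'tau': array([ 2.37341555e-03, -6.19447947e+01, -2.62024695e+01, -6.70001782e-05,
        2.82232060e-03,  9.69856387e-06]), 'position': array([0.22110992, 0.58436482, 0.23079414]), 'eef_rot': array([-1.55807045e-04,  1.79927113e-01,  9.83679815e-01, -4.80404953e-04]), 'contact_force': array([-0.85818108,  0.56078814,  0.334973  ]), 'torque': array([-0.00339232,  0.05291078,  0.03327237]), 'grip_width': 0.08580519523074612}
```

View pics/top0.png

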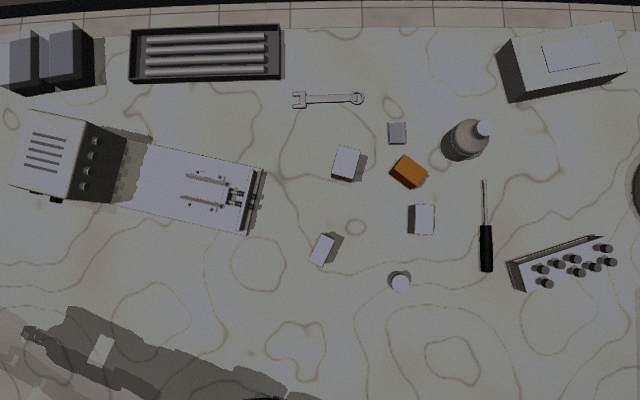

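View pics/scene0.png

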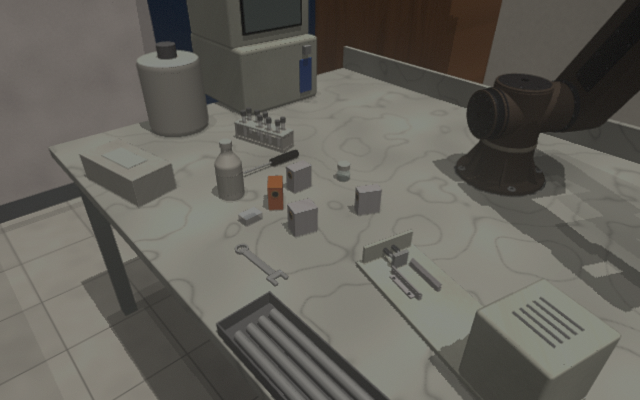

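The top view shows the candidates: grey blocks at (347,162), (421,218) and (322,248). The look-alike is the orange block at (408,172). The box at (397,132) is the clip box and the round thing at (399,281) is the jar. The channel is at about (205,190), with the stop near (240,197) and the motor at the left. Next I'll measure the block tops on the z=0.07 plane.

```bash
cat > h.py <<'E'
from bench import arm,sensors,cams,ticket
import cv2,numpy as np
from scipy.spatial.transform import Rotation as R
def rot(q): return R.from_quat(np.roll(q,-1))
def quat(r): return np.roll(r.as_quat(),1)
def down(yaw,tilt=0):   # tool z down, tool y (jaws) along world angle yaw
    y=np.array([np.cos(yaw),np.sin(yaw),0]);z=np.array([0,0,-1.]);return quat(R.from_matrix(np.c_[np.cross(y,z),y,z]))
def cam(name,st=None):
    c=cams.calibration(name)
    if name=="wrist":
        T=np.eye(4);T[:3,:3]=rot(st["eef_rot"]).as_matrix();T[:3,3]=st["position"];T=T@c["hand_eye"]
        return c,T[:3,3],T[:3,:3]
    return c,c["eye"],rot(c["rotation"]).as_matrix()
def plane(px,z,name,st=None):
    c,e,M=cam(name,st);K=c["intrinsics"]
    d=(np.atleast_2d(px)-K[:2,2])/K[0,0];u=d.copy()
    for _ in range(20): u=d/(1+c["k1"]*(u**2).sum(1,keepdims=True))
    w=np.c_[u,np.ones(len(u))]@M.T
    return e+w*((z-e[2])/w[:,2])[:,None]
E
python3 - <<'E'
from h import *
im=cv2.imread("pics/top0.png")
g=cv2.cvtColor(im,cv2.COLOR_BGR2GRAY);hsv=cv2.cvtColor(im,cv2.COLOR_BGR2HSV)
for c in[(347,162),(421,218),(322,248)]: print(im[c[1],c[0]],hsv[c[1],c[0]])
print("bg",im[190,380],hsv[190,380])
big=cv2.resize(im[110:290,290:450],None,fx=4.5,fy=4.5,interpolation=cv2.INTER_CUBIC)
big=cv2.resize(im[130:280,300:450],None,fx=4,fy=4,interpolation=cv2.INTER_CUBIC)
b2=cv2.resize(im[150:240,165:275],None,fx=4,fy=4,interpolation=cv2.INTER_CUBIC)
o=np.zeros((600,800,3),np.uint8);o[:,:400]=big[:,:400];o=np.zeros((600,800,3),np.uint8)
o[:500,:400]=cv2.resize(im[140:280,300:440],(400,500)) if 0 else cv2.resize(im[140:290,305:440],(400,500));o[:360,400:]=cv2.resize(b2,(400,360))
o=cv2.convertScaleAbs(o,alpha=1.3)
cv2.imwrite("pics/c1.png",o)
print(plane([[347,162],[421,218],[322,248],[408,172]],.07,"top"))
print(plane([[205,190],[250,198]],.032,"top"))
E
```

```text
[141 130 132] [125  20 141]
[143 133 131] [115  21 143]
[143 129 129] [120  25 143]
bg [131 133 131] [ 60   4 133]
[[ 0.61754869 -0.18110389  0.07      ]
 [ 0.50216675 -0.32649376  0.07      ]
 [ 0.44631306 -0.12788525  0.07      ]
 [ 0.59515472 -0.3036441   0.07      ]]
[[0.56975747 0.11953083 0.032     ]
 [0.55105153 0.02299548 0.032     ]]
```

View pics/c1.png

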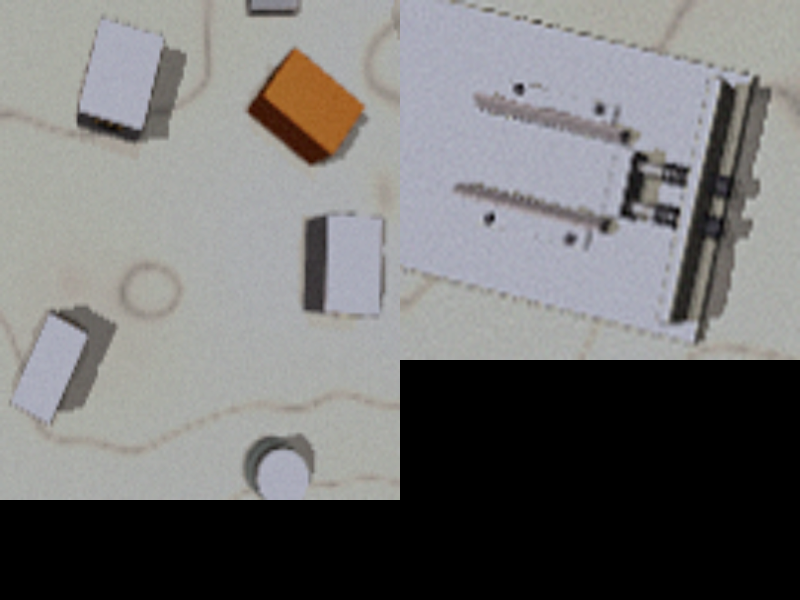

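The crop shows three bluish tops: left-bottom (322,248) looks narrow, (421,218) medium and (347,162) widest. The cheeks run along the bed and the stop sits at their right end. I'll measure the sizes numerically.

```bash
python3 - <<'E'
from h import *
im=cv2.imread("pics/top0.png")
lab=cv2.cvtColor(cv2.medianBlur(im,3),cv2.COLOR_BGR2LAB).astype(int)
b=lab[:,:,2];print("b vals",[b[y,x] for x,y in[(347,162),(421,218),(322,248),(380,190),(170,180)]])
m=((b<126)&(lab[:,:,0]>110)).astype(np.uint8)*255
n,L,s,c=cv2.connectedComponentsWithStats(m)
for i in range(1,n):
    if s[i,4]>150:
        cs,_=cv2.findContours((L==i).astype(np.uint8),0,cv2.CHAIN_APPROX_NONE)
        px=cs[0][:,0].astype(float)
        z=.012 if s[i,4]>2500 else .07
        p=plane(px,z,"top")[:,:2]*1000
        (cc,wh,a)=cv2.minAreaRect(p.astype(np.float32))
        print(c[i].round(),s[i,4],"ctr",np.round(cc,1),"size",np.round(wh,1),"+~2 ang",round(a,1))
E
```

```text
b vals [np.int64(123), np.int64(122), np.int64(123), np.int64(129), np.int64(122)]
[ 5. 57.] 419 ctr [873.7 574. ] size [ 40.3 117.5] +~2 ang 86.7
[570.  54.] 1414 ctr [ 846.7 -668.2] size [ 65.7 124.8] +~2 ang 12.8
[450.  72.] 904 ctr [ 806.5 -402.9] size [101.2  58.3] +~2 ang 52.6
[433.  97.] 1383 ctr [ 749.6 -355.9] size [133.4  82.7] +~2 ang 40.5
[ 51. 106.] 439 ctr [760.8 453. ] size [95.9 40. ] +~2 ang 76.4
[ 74. 127.] 217 ctr [709.8 393.7] size [56.3 30.9] +~2 ang 43.0
[ 42. 165.] 2226 ctr [641.7 461. ] size [136.7 136. ] +~2 ang 76.2
[397. 132.] 274 ctr [ 679.6 -283.4] size [30.7 41.7] +~2 ang 87.8
[485. 127.] 206 ctr [ 685.1 -465.9] size [32.  31.5] +~2 ang 89.5
[189. 187.] 6824 ctr [586.2 163.9] size [297.4 161.5] +~2 ang 75.7
[345. 162.] 629 ctr [ 617.9 -178.1] size [44.4 58.6] +~2 ang 73.3
[424. 219.] 512 ctr [ 500.2 -332.4] size [36.3 63.6] +~2 ang 87.8
[321. 250.] 422 ctr [ 441.3 -126.5] size [31.1 58.8] +~2 ang 65.1
[559. 263.] 1148 ctr [ 402.9 -622.6] size [ 60.  196.6] +~2 ang 16.0
[400. 283.] 229 ctr [ 374.3 -281.1] size [32.  30.8] +~2 ang 43.3
```

The measured widths, with about 2 mm added for mask edges, are 46, 38 and 33 mm. The fitting block is therefore the one at px (424,219), with world centre ≈ (0.500, -0.332). I'll take a close look over the channel first, since it's on the way, then one over the block.

```bash
python3 - <<'E'
from h import *
p=plane([[185.6,174.3],[228.2,183.8],[181.5,196.5],[223.3,206.3]],.032,"top")[:,:2];print(p.round(4))
mid=p.mean(0);print("mid(x~-10)",mid, np.linalg.norm(p[0]-p[1]))
ch=np.deg2rad(-104.3)
q=None
for yaw in(ch+np.pi/2,ch-np.pi/2):
    j=arm.inverse_kinematics([*mid,.2],down(yaw)); print(yaw,j)
    jb=arm.inverse_kinematics([.5,-.332,.18],down(yaw+0)); 
    if j is not None and (q is None or abs(j[5])<abs(q[0][5])): q=(j,yaw)
arm.move_joints(q[0]); st=sensors.get_state(); im=cams.snapshot("wrist")
np.save("st1.npy",st,allow_pickle=True); cv2.imwrite("pics/w1.png",im[:,:,::-1]); print(st["t"],st["position"],q[1])
E
```

```text
[[0.6043 0.1622]
 [0.5821 0.0696]
 [0.5568 0.1704]
 [0.5344 0.0799]]
mid(x~-10) [0.56939319 0.12053965] 0.0951777064995797
-0.24958208303518914 [ 9.51471577e-02  4.63480920e-01  1.70336363e+00 -4.44089210e-16
  9.74748104e-01  3.44729241e-01]
-3.3911747366249823 None
2.1833 [0.56923553 0.12135873 0.20004676] -0.24958208303518914
```

View pics/w1.png

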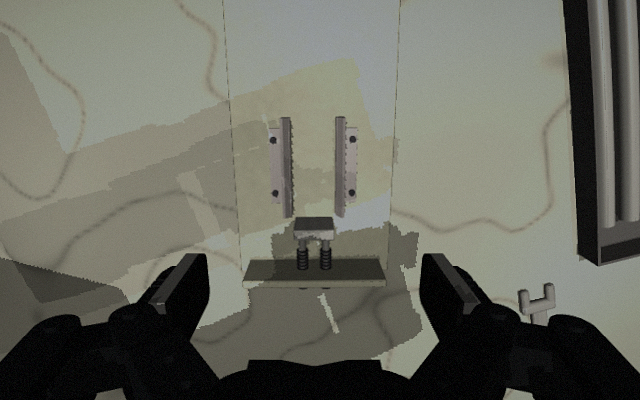

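The wrist view shows the channel running down the image. The left cheek is at cols 281–293, the right at 335–345, over rows 117–217. The stop plate is at rows 217–240, cols 293–335. I'll zoom in for edges.

```bash
python3 - <<'E'
from h import *
im=cv2.imread("pics/w1.png");c=im[105:250,250:380]
o=cv2.convertScaleAbs(cv2.resize(c,None,fx=4,fy=4,interpolation=cv2.INTER_CUBIC),alpha=1.6)
cv2.imwrite("pics/c2.png",o)
g=cv2.GaussianBlur(im,(3,3),0).mean(2)
for r in(130,150,170,190,205): print(r,g[r-3:r+4,274:300].mean(0).round().astype(int).tolist(),g[r-3:r+4,326:352].mean(0).round().astype(int).tolist())
print(g[205:250,306:322].mean(1).round().astype(int).tolist())
E
```

```text
130 [129, 128, 128, 128, 127, 126, 124, 120, 106, 91, 86, 86, 86, 90, 93, 82, 73, 94, 122, 136, 141, 142, 143, 143, 142, 142] [145, 144, 145, 144, 145, 144, 142, 139, 129, 107, 98, 101, 99, 96, 96, 96, 101, 110, 114, 118, 130, 141, 143, 143, 142, 142]
150 [133, 133, 132, 132, 131, 129, 122, 116, 110, 99, 88, 86, 88, 88, 89, 85, 75, 81, 107, 132, 143, 145, 145, 145, 145, 145] [145, 145, 145, 145, 145, 145, 141, 135, 120, 99, 92, 97, 98, 96, 94, 95, 103, 111, 116, 120, 131, 142, 147, 148, 147, 147]
170 [130, 130, 129, 129, 129, 129, 125, 118, 110, 100, 87, 79, 77, 78, 82, 84, 73, 68, 91, 117, 129, 131, 130, 131, 132, 133] [141, 141, 141, 139, 138, 138, 136, 131, 118, 101, 93, 94, 95, 96, 96, 98, 106, 111, 111, 117, 130, 140, 141, 139, 138, 139]
190 [79, 76, 77, 87, 108, 124, 128, 123, 116, 110, 97, 83, 78, 81, 86, 89, 84, 75, 79, 104, 128, 137, 136, 134, 135, 136] [138, 138, 138, 138, 138, 138, 138, 135, 117, 95, 86, 88, 88, 88, 89, 92, 97, 101, 102, 110, 121, 124, 111, 88, 72, 67]
205 [132, 131, 131, 129, 128, 128, 131, 130, 122, 112, 103, 89, 79, 76, 77, 82, 86, 74, 66, 90, 121, 134, 136, 135, 134, 135] [149, 149, 149, 148, 149, 148, 146, 137, 116, 98, 94, 94, 92, 91, 91, 93, 100, 105, 109, 122, 139, 148, 149, 146, 146, 147]
[148, 148, 148, 148, 148, 148, 148, 148, 148, 149, 145, 114, 69, 48, 48, 48, 48, 49, 50, 49, 49, 49, 48, 50, 60, 84, 106, 118, 125, 127, 120, 108, 96, 84, 76, 80, 91, 98, 101, 103, 102, 100, 97, 91, 84]
```

View pics/c2.png

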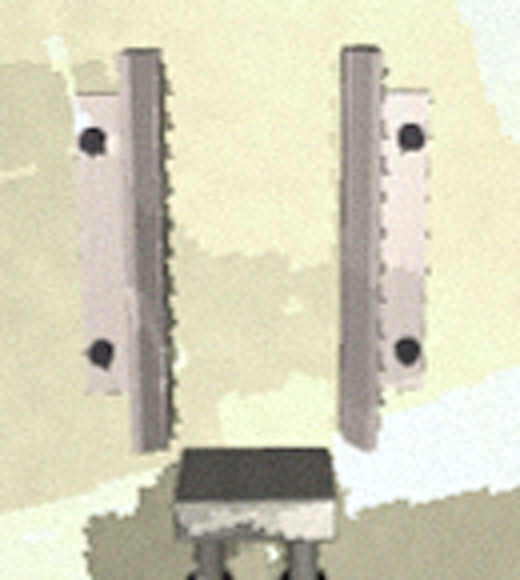

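The crop shows the cheeks symmetric about col ≈ 313. The stop's front face runs from row 217 (its foot) to row 229.7 (its top edge), with mid col ≈ 313.9. Next: compute the channel frame, cross-check it, then go above the block.

```bash
python3 - <<'E'
from h import *
st=np.load("st1.npy",allow_pickle=True).item()
P=lambda px,z:plane(px,z,"wrist",st)[0,:2]
a,b=P([312.7,119],.02),P([313.3,215],.02)
s1,s0=P([313.9,229.7],.0485),P([313.7,216.6],.0125)
top=np.array([.56939319,.12053965]) 
e1,e2=P([280,117],.032),P([345.2,117],.032)
print(a,b,s1,s0,"cheek start",(e1+e2)/2,np.linalg.norm(e1-e2), "stop w",np.linalg.norm(P([293.3,229.7],.0485)-P([334.5,229.7],.0485)))
g1,g2=P([290.5,150],.012),P([334.5,150],.012);print("gap",np.linalg.norm(g1-g2))
# bed side edges in wrist image give the direction
im=cv2.imread("pics/w1.png")
d=(s1-a)/np.linalg.norm(s1-a);print("dirs",np.degrees(np.arctan2(*d[::-1])),np.degrees(np.arctan2(*(b-a)[::-1])), "lip ends",P([245,286],.057),P([386,286],.057))
u=np.array([np.cos(np.deg2rad(-104.3)),np.sin(np.deg2rad(-104.3))]);print("start->stop", (s1-(e1+e2)/2)@u,(s0-(e1+e2)/2)@u,"(want 95)")
for yaw in np.deg2rad([87.8,-92.2]):
    j=arm.inverse_kinematics([.5,-.332,.18],down(yaw));print(yaw,j)
    if j is not None: best=j
arm.move_joints(best);st=sensors.get_state();im=cams.snapshot("wrist")
np.save("st2.npy",st,allow_pickle=True);cv2.imwrite("pics/w2.png",im[:,:,::-1]);print(st["t"],st["position"])
E
```

```text
[0.57846375 0.16562765] [0.55693868 0.07893732] [0.55662588 0.07543764] [0.55624127 0.07466531] cheek start [0.57906582 0.16819   ] 0.055084855969576435 stop w 0.03598139183023477
gap 0.04052571228800709
dirs -103.61117101184902 -103.94445009404603 lip ends [0.48442763 0.04144774] [0.60662352 0.01034867]
start->stop 0.09542113960711415 0.09626454342137955 (want 95)
1.5323990832510213 [-6.96175182e-01  5.10531350e-01  1.67894274e+00 -4.44089210e-16
  9.52118560e-01 -2.22857427e+00]
-1.6091935703387719 [-6.96175182e-01  5.10531350e-01  1.67894274e+00 -4.44089210e-16
  9.52118560e-01  9.13018388e-01]
3.9083 [ 0.50048182 -0.3311287   0.18006185]
```

View pics/w2.png

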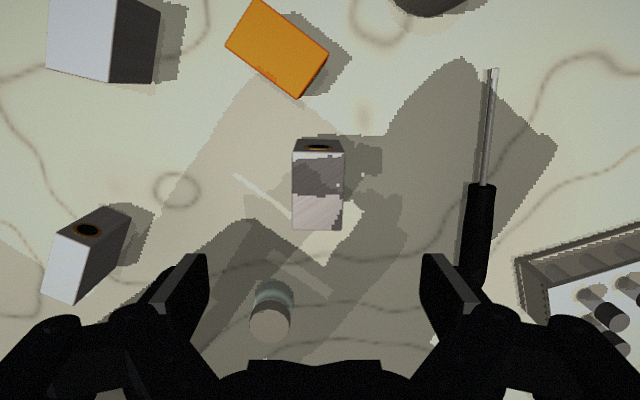

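The wrist view shows the chosen block at cols 292–344, rows 140–230, with its brass bush on the far end. It's clear of the orange look-alike at (277,48), the wide block at (100,40), the narrow one at (85,255) and the screwdriver at col 480. The channel geometry agrees with the given sizes: gap 40.5, stop 36.0, length 95.4 mm. Now I'll check the block's size, then grasp and lift.

```bash
cat > go.py <<'E'
from h import *
u=np.array([np.cos(np.deg2rad(-104.1)),np.sin(np.deg2rad(-104.1))]);n=np.array([-u[1],u[0]])
o=np.array([.5662,.1138])-.0005*np.array([.9699,-.2436])
n=np.array([-u[1],u[0]]) # channel y (left of x)
yawc=np.deg2rad(-104.1)+np.pi/2
E
python3 - <<'E'
from h import *
st=np.load("st2.npy",allow_pickle=True).item()
p=plane([[292.3,151.5],[344.5,151.5],[341.8,230],[293,230]],.07,"wrist",st)[:,:2]
c=p.mean(0);w=[np.linalg.norm(p[0]-p[1]),np.linalg.norm(p[2]-p[3])];l=[np.linalg.norm(p[0]-p[3]),np.linalg.norm(p[1]-p[2])]
d=(p[0]-p[3])+(p[1]-p[2]);a=np.arctan2(d[1],d[0]);print(c,"w",w,"l",l,np.degrees(a))
print("screwdriver",plane([[480,240]],.01,"wrist",st))
if abs(np.mean(w)-.038)<.0025 and abs(np.mean(l)-.06)<.004:
    q=down(a-np.pi/2)
    arm.movep([*c,.10],q);arm.servo_line([*c,.026],q,vel=.1)
    arm.close();s=sensors.get_state();print("grip",s["grip_width"],s["t"],s["position"],s["contact_force"])
    arm.servo_line([*c,.13],q,vel=.12);arm.pause(.3)
    s=sensors.get_state();print(s["grip_width"],s["t"],s["contact_force"])
    st=s;cv2.imwrite("pics/w3.png",cams.snapshot("wrist")[:,:,::-1])
E
```

```text
[ 0.49869206 -0.33445521] w [np.float64(0.036752445677738034), np.float64(0.036591189731574304)] l [np.float64(0.05926152867920039), np.float64(0.059277100265514915)] -2.663670961597533
screwdriver [[ 0.42863651 -0.48641623  0.01      ]]
grip 0.0371086277372076 5.7667 [ 0.4987844  -0.33448807  0.02645663] [-0.12513387  1.14356075  5.36542128]
0.037399209239616094 7.0833 [-0.46218539  0.59305552 -2.72404941]
```

View pics/w3.png

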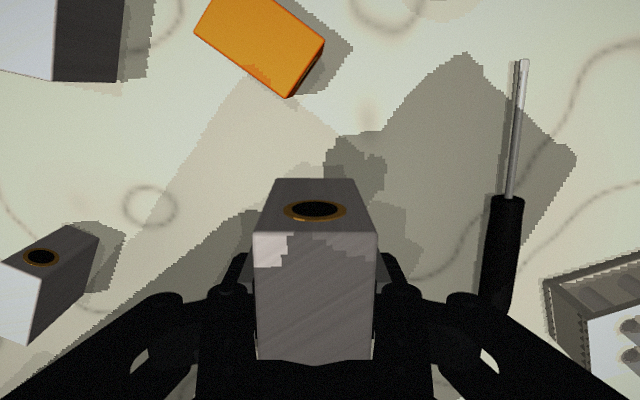

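The block is held square: the top's front edge is at row 232, cols 253–378, with the bush at (315,210). The other blocks are undisturbed. I'll carry it over the channel and lower it in steps while watching the force.

```bash
python3 - <<'E'
from go import *
st=sensors.get_state()
p=plane([[253,233],[378,232]],st["position"][2]+.0436,"wrist",st)
tl=rot(st["eef_rot"]).inv().apply(p-st["position"]);print("tool coords of front edge",tl.round(4))
q=down(yawc)
P=lambda x,y,z:[*(o+x*u+y*n),z]
x0=-.012
arm.movep(P(x0,0,.13),q);arm.servo_line(P(x0,0,.064),q,vel=.1);arm.pause(.3)
f0=sensors.get_state()["contact_force"];np.save("f0.npy",f0);y=0
for z in(.058,.054,.050,.046,.043,.041,.0395,.0387):
    arm.servo_line(P(x0,y,z),q,vel=.03);s=sensors.get_state();f=s["contact_force"]-f0
    fx,fy=f[:2]@u,f[:2]@n;print(z,round(s["position"][2],4),"fx %.1f fy %.1f fz %.1f"%(fx,fy,f[2]),"y",round(y,4))
    if f[2]>12: print("stopped");break
    y+=np.clip(fy*1e-4,-.0006,.0006)
np.save("y.npy",y);s=sensors.get_state();np.save("st4.npy",s,allow_pickle=True);print(s["t"],s["grip_width"])
cv2.imwrite("pics/w4.png",cams.snapshot("wrist")[:,:,::-1])
cv2.imwrite("pics/s4.png",cams.snapshot("scene")[:,:,::-1])
im=cv2.imread("pics/s4.png")[200:320,330:490];a=cv2.resize(im,None,fx=2.5,fy=2.5,interpolation=2)
w=cv2.resize(cv2.imread("pics/w4.png")[:,:],(480,300));cv2.imwrite("pics/c4.png",cv2.convertScaleAbs(np.vstack([np.hstack([a,np.zeros((300,80,3),np.uint8)]),w]),alpha=1.4))
E
```

```text
tool coords of front edge [[ 0.0295 -0.0174 -0.0436]
 [ 0.0298  0.0193 -0.0436]]
0.058 0.0577 fx 1.0 fy -0.6 fz -0.5 y 0
0.054 0.0538 fx -1.3 fy -0.9 fz -1.1 y -0.0001
0.05 0.0498 fx -1.5 fy -0.6 fz 0.3 y -0.0001
0.046 0.0458 fx -1.3 fy -0.9 fz -1.4 y -0.0002
0.043 0.0428 fx 0.3 fy -1.2 fz -0.3 y -0.0003
0.041 0.0409 fx 0.5 fy -0.7 fz -0.6 y -0.0004
0.0395 0.0395 fx -0.1 fy -0.5 fz -0.9 y -0.0005
0.0387 0.0387 fx -0.4 fy -0.8 fz 0.2 y -0.0005
12.1417 0.037703091780985555
```

View pics/c4.png

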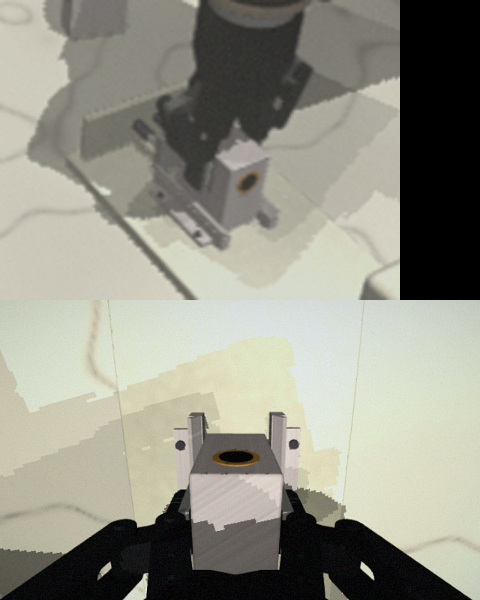

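The block sits between the cheeks and no contact force was felt on the way in. I'll set it on the bed, then push in small steps with averaged force readings.

```bash
python3 - <<'E'
from go import *
f0=np.load("f0.npy");y=float(np.load("y.npy"));q=down(yawc)
P=lambda x,z:[*(o+x*u+y*n),z]
def F(k=8):
    a=[]
    for _ in range(k): arm.pause(.03);a.append(sensors.get_state()["contact_force"])
    f=np.mean(a,0)-f0;return f[:2]@u,f[:2]@n,f[2]
b=F(16);print("base",np.round(b,2))
z=.0387
while z>.0365:
    z-=.0003;arm.servo_line(P(-.012,z),q,vel=.02);f=F()
    print("z %.4f fz %.2f"%(z,f[2]-b[2]))
    if f[2]-b[2]>2.: break
b=F(12);print("set",np.round(b,2))
for x in(-.006,0,.005): arm.servo_line(P(x,z),q,vel=.04);f=F();print(x,np.round(np.subtract(f,b),2))
x=.005
while x<.0145:
    x+=.0005;arm.servo_line(P(x,z),q,vel=.02);f=F();d=np.subtract(f,b);print(round(x,4),d.round(2))
    if d[0]<-6.0: break
s=sensors.get_state();print("t",s["t"],"z",z,((s["position"][:2]-o)@u).round(5))
np.save("p.npy",[x,z,*b])
E
```

```text
base [-0.1  -0.28 -1.05]
z 0.0384 fz 1.81
z 0.0381 fz 9.58
set [ 1.08 -1.66  8.57]
-0.006 [-1.59  0.61  0.01]
0 [-0.99  1.24  0.49]
0.005 [-1.2   1.11  0.27]
0.0055 [-3.84  1.09  0.05]
0.006 [-5.19  0.84 -0.35]
0.0065 [-5.42  0.51 -0.35]
0.007 [-5.98  0.78 -0.67]
0.0075 [-5.65  0.74 -0.45]
0.008 [-5.77  0.75 -0.74]
0.0085 [-5.83  0.89 -0.35]
0.009 [-6.03  0.72 -0.2 ]
t 20.0167 z 0.038099999999999995 0.00855
```

The ~5–6 N plateau, with no 1 N/mm slope, appears before the expected contact at ≈0.0096. With 9.6 N of bed load that looks like bed friction rather than the stop. I'll ease the load to about the block's own weight and continue.

```bash
cat > push.py <<'E'
from go import *
f0=np.load("f0.npy");y=float(np.load("y.npy"));q=down(yawc)
P=lambda x,z:[*(o+x*u+y*n),z]
b=np.array([-.1,-.28,-1.05])
def F(k=8):
    a=[];xs=[]
    for _ in range(k):
        arm.pause(.03);s=sensors.get_state();a.append(s["contact_force"]);xs.append((s["position"][:2]-o)@u)
    f=np.mean(a,0)-f0;return np.array([f[:2]@u,f[:2]@n,f[2]])-b,np.mean(xs)
E
python3 - <<'E'
from push import *
z=.0384;x=.009
arm.servo_line(P(x,z),q,vel=.02);f,p=F();print(x,p.round(5),f.round(2))
while x<.0145:
    x+=.0005;arm.servo_line(P(x,z),q,vel=.02);f,p=F();print(round(x,4),p.round(5),f.round(2))
    if f[0]<-8: break
print(sensors.get_state()["t"]);np.save("p.npy",[x,z])
cv2.imwrite("pics/s5.png",cams.snapshot("scene")[:,:,::-1])
cv2.imwrite("pics/t5.png",cams.snapshot("top")[:,:,::-1])
a=cv2.resize(cv2.imread("pics/s5.png")[210:300,350:450],None,fx=4,fy=4,interpolation=2)
t=cv2.resize(cv2.imread("pics/t5.png")[150:240,190:280],None,fx=4,fy=4,interpolation=2)
cv2.imwrite("pics/c5.png",cv2.convertScaleAbs(np.hstack([a,t]),alpha=1.5))
E
```

```text
0.009 0.00887 [-4.34  0.51  6.56]
0.0095 0.00941 [-4.79  1.01  6.6 ]
0.01 0.00975 [-6.31  0.99  6.18]
0.0105 0.01018 [-6.78  0.81  6.02]
0.011 0.01063 [-7.29  0.69  6.48]
0.0115 0.01109 [-7.7   0.83  6.54]
0.012 0.01156 [-7.91  0.67  6.37]
0.0125 0.01202 [-8.55  0.51  6.61]
24.15
```

View pics/c5.png

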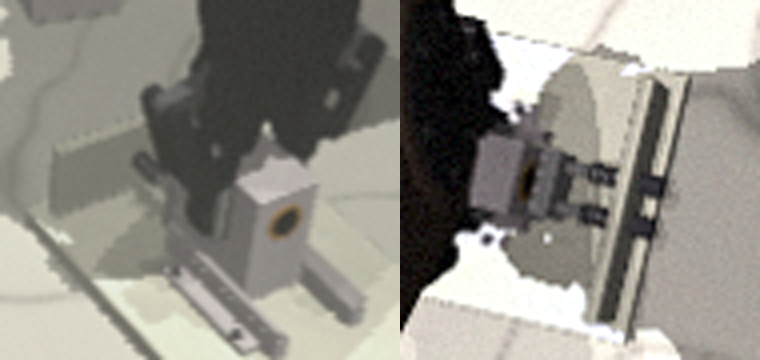

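The slope is now about 1 N/mm since contact at TCP x ≈ 0.0095, as geometry predicted, with ~3 N of friction on top. To separate friction from spring force, I'll unload the bed a little, push further and then reverse slightly to see the hysteresis.

```bash
python3 - <<'E'
from push import *
z=.0385
for x in(.0125,.0135,.0145,.015,.0147,.0144,.0141,.0138,.0135,.0142,.0146,.015):
    arm.servo_line(P(x,z),q,vel=.02);f,p=F();print(round(x,4),p.round(5),f.round(2))
s=sensors.get_state();print(s["t"],s["grip_width"])
# stop plate shift in top view: phase correlation along the channel of the plate/spring patch is hidden partly; print bright profile
E
```

```text
0.0125 0.01206 [-8.27  1.27  4.92]
0.0135 0.01305 [-7.98  1.05  5.6 ]
0.0145 0.014 [-8.51  1.25  5.31]
0.015 0.01441 [-9.19  1.1   5.2 ]
0.0147 0.01435 [-7.43  1.25  4.66]
0.0144 0.01424 [-5.7   1.4   5.43]
0.0141 0.01406 [-4.68  1.51  4.75]
0.0138 0.01381 [-3.96  2.65  4.41]
0.0135 0.01351 [-3.77  2.57  3.91]
0.0142 0.01386 [-6.73  2.54  3.68]
0.0146 0.0141 [-8.61  2.06  3.5 ]
0.015 0.01442 [-8.92  2.38  3.6 ]
30.45 0.03766891810206742
```

In the hysteresis loop at p ≈ 14.2 mm, pushing reads ~8.9 N and reversing ~4.8 N. That gives a spring force of ≈ 6.9 N and a deflection of ≈ 3.9 mm, with the geometric contact estimate saying ≈ 4.6 mm. Reaching 7 mm means about 2.7 mm more.

```bash
python3 - <<'E'
from push import *
z=.0385
for x in(.016,.0168,.0175): arm.servo_line(P(x,z),q,vel=.02);f,p=F();print(x,p.round(5),f.round(2))
x=.0173;arm.servo_line(P(x,z),q,vel=.02)
for _ in range(3): arm.pause(.5);f,p=F();print(p.round(5),f.round(2))
s=sensors.get_state();print(s["t"],s["grip_width"])
st=s
cv2.imwrite("pics/t6.png",cams.snapshot("top")[:,:,::-1]);cv2.imwrite("pics/w6.png",cams.snapshot("wrist")[:,:,::-1])
t0,t5,t6=[cv2.resize(cv2.imread(f"pics/{k}.png")[165:225,210:270],(390,390),interpolation=2) for k in("top0","t5","t6")]
w=cv2.resize(cv2.imread("pics/w6.png")[120:400,130:500],(390,295));w=np.vstack([w,np.zeros((0,390,3),np.uint8)])
o=np.zeros((590,780,3),np.uint8);o[:295,:295]=cv2.resize(t0,(295,295));o[:295,390:685]=cv2.resize(t6,(295,295));o[295:,:390]=w;o[295:,390:685]=cv2.resize(t5,(295,295))
cv2.imwrite("pics/c6.png",cv2.convertScaleAbs(o,alpha=1.5))
E
```

```text
0.016 0.01539 [-9.02  2.55  3.39]
0.0168 0.01612 [-9.64  2.07  3.56]
0.0175 0.01674 [-10.59   2.07   3.32]
0.01667 [-9.32  2.27  3.58]
0.01667 [-9.36  2.24  3.75]
0.01666 [-9.07  2.41  3.52]
34.55 0.03776801998926463
```

View pics/c6.png

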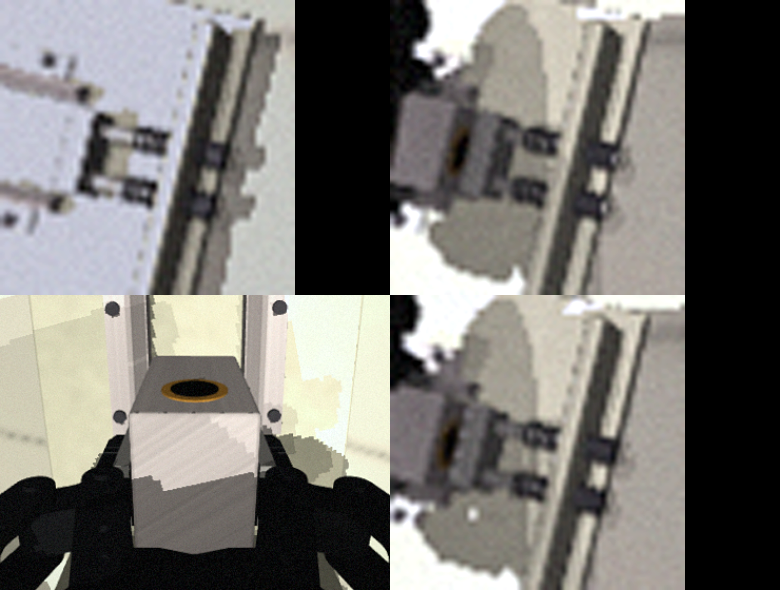

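The final view shows the block square and central between the cheeks. In the top view the stop plate's back edge has moved from crop col ≈108 to ≈125, about 7 mm. Contact geometry gives ≈7.0 mm and the force loop ≈6.4 mm, so all three fall in the window. The press has been steady, so I'm handing in.

```bash
python3 - <<'E'
from push import *
arm.pause(1.0);f,p=F();print(p.round(5),f.round(2),sensors.get_state()["t"])
print(ticket.close_job())
E
```

```text
0.01666 [-9.56  2.2   3.82] 35.9167
the job is handed in; nothing more can be done
None
```

The 38 mm block is standing on the bed between the cheeks, still gripped and pressing the stop. I handed the job in at about 36 s; no verdict is reported.

**Last checks**
- **Push:** steady at 9.1–9.6 N along the channel at the wrist for about 3 s. Part of that is bed friction, so the force on the stop could be a little lower.
- **Stop deflection:** about 7 mm from the contact geometry and roughly 7 mm read by eye from the top view. The push-and-reverse force loop gave about 6.4 mm, i.e. a stop force of roughly 9.4–10 N. That is inside the 3.5–10.5 mm window on all three.
- **Bed load:** about 3.5–3.8 N, close to the block's own weight.
- **Alignment:** the wrist picture shows the block square and central.

**What disagreed**
- A 5–6 N plateau appeared before the expected contact. I took it as friction from setting the block down too hard, so I eased the load and continued.
- A sideways force of about 2 N remains, probably light cheek contact.
- I did not measure the other blocks and bystanders again at the end. No unexpected contact force showed on the way.

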